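# Start the bench timers in order

## Task

Start the timed assay: with the closed fingertips lightly press down the start key of the red timer, then the yellow, then the blue, each all the way down so that it stays down. Do not press the white timer's key; do not lift or shift any timer, leave the things standing among them alone, and finish clear of everything.

Things in the scene. Friction and masses are not known exactly. Their poses are not given: they have to be found in the camera images.
- red_timer: small loose bench timer (0.45 kg, not fixed down) in grey plastic with a red start key on top; the housing block is 46 mm (x) by 66 mm (y), its top 45 mm above the bench, with a low sloped display nose reaching 49 mm from the origin towards its own -x. Origin on the bench straight below the key's centre, z up
- red_key_top (a point): centre of the top face of the red start key, which is 30 mm (x) by 36 mm (y); the face is 65 mm above the bench while the key is up and 57 mm when it is fully down and let go. The cap sits on a soft spring (2 N per mm, at most 6 mm), so under the finger it sinks a little further than the key's travel (to 51 mm at most) and then springs back; the point moves with the cap
- red_key (a joint): travel of the red key in m, without the give of its sprung cap, 0 = up (not started), 0.008 = fully down against its stop; slides straight down against a steady friction of about 2 N, with no return spring: it stays where it is left. The timer counts as started from 0.0055
- yellow_timer: small loose bench timer (0.45 kg, not fixed down) in grey plastic with a yellow start key on top; the housing block is 46 mm (x) by 66 mm (y), its top 45 mm above the bench, with a low sloped display nose reaching 49 mm from the origin towards its own -x. Origin on the bench straight below the key's centre, z up
- yellow_key_top (a point): centre of the top face of the yellow start key, which is 30 mm (x) by 36 mm (y); the face is 65 mm above the bench while the key is up and 57 mm when it is fully down and let go. The cap sits on a soft spring (2 N per mm, at most 6 mm), so under the finger it sinks a little further than the key's travel (to 51 mm at most) and then springs back; the point moves with the cap
- yellow_key (a joint): travel of the yellow key in m, without the give of its sprung cap, 0 = up (not started), 0.008 = fully down against its stop; slides straight down against a steady friction of about 2 N, with no return spring: it stays where it is left. The timer counts as started from 0.0055
- blue_timer: small loose bench timer (0.45 kg, not fixed down) in grey plastic with a blue start key on top; the housing block is 46 mm (x) by 66 mm (y), its top 45 mm above the bench, with a low sloped display nose reaching 49 mm from the origin towards its own -x. Origin on the bench straight below the key's centre, z up
- blue_key_top (a point): centre of the top face of the blue start key, which is 30 mm (x) by 36 mm (y); the face is 65 mm above the bench while the key is up and 57 mm when it is fully down and let go. The cap sits on a soft spring (2 N per mm, at most 6 mm), so under the finger it sinks a little further than the key's travel (to 51 mm at most) and then springs back; the point moves with the cap
- blue_key (a joint): travel of the blue key in m, without the give of its sprung cap, 0 = up (not started), 0.008 = fully down against its stop; slides straight down against a steady friction of about 2 N, with no return spring: it stays where it is left. The timer counts as started from 0.0055
- white_timer: small loose bench timer (0.45 kg, not fixed down) in grey plastic with a white start key on top; the housing block is 46 mm (x) by 66 mm (y), its top 45 mm above the bench, with a low sloped display nose reaching 49 mm from the origin towards its own -x. Origin on the bench straight below the key's centre, z up. Not to be started
- white_key_top (a point): centre of the top face of the white start key, which is 30 mm (x) by 36 mm (y); the face is 65 mm above the bench while the key is up and 57 mm when it is fully down and let go. The cap sits on a soft spring (2 N per mm, at most 6 mm), so under the finger it sinks a little further than the key's travel (to 51 mm at most) and then springs back; the point moves with the cap
- white_key (a joint): travel of the white key in m, without the give of its sprung cap, 0 = up (not started), 0.008 = fully down against its stop; slides straight down against a steady friction of about 2 N, with no return spring: it stays where it is left. The timer counts as started from 0.0055
- blue_tube: blue capped sample tube standing upright, 25 mm across, 68 mm tall; origin at the centre of its underside. A bystander
- dish: round glass dish with lid, 64 mm across, 16 mm tall; origin at the centre of its underside. A bystander
- small_beaker: empty glass beaker, 52 mm across, 72 mm tall; origin at the centre of its underside. A bystander
- red_stopper: dark red tapered stopper, 25 mm across, 24 mm tall; origin at the centre of its underside. A bystander
- pen: marker pen lying on the bench, about 133 mm along its y axis, 14 mm thick; origin at the centre of its underside. A bystander
There are look-alikes about, which are no part of the job. What is shaped like the yellow_timer but orange or turquoise is not meant. What is shaped like the red_timer but green is not meant.

How it is judged:
By the outcome, as a careful person would: the job done as asked, in the order asked, and still so for the second after the job is handed in, with the robot touching nothing.
It also fails if it takes over 42 s, if anything falls off the work surface, if the arm or the gripper's body presses on something with over 40 N, if the wrist force passes 120 N, or if a joint passes its speed limit or range.

## Robot

A 7-joint arm with a two-finger parallel gripper is mounted at the origin on a cart in front of the work surface, level with it; the furniture and walls round the work are solid. World frame = base frame: x ahead of the robot, y to its left, z up, the work surface at z = 0. Lengths are in m, angles in rad, forces in N, time in s.
With the tool pointing down it reaches from about 0.4 to 0.85 m from the base axis. Payload 10.4 kg.
Tool frame: the origin (TCP) lies midway between the tips of the shut fingers; the grasp point (between the pads) lies 19 mm behind it; z points along the fingers, x is the direction in which the jaws open and shut, and the axes are right-handed (so a half turn about z gives the same grasp; the last joint's range is limited). The gripper opens to 87 mm and grips with 3 to 60 N. Pads are 19 mm wide; open, the fingers measure 117 mm over their backs; the gripper's body (75 mm by 190 mm) begins 51 mm behind the grasp point.
Start: joints at [1.223, 0.332, -0.065, 1.46, 0.022, 1.35, -0.088], TCP at [0.199, -0.592, 0.223] pointing down, gripper open.
Joint ranges: [-2.6, 2.6], [-0.5, 2.12], [-1.47, 1.34], [0.16, 2.42], [-1.27, 4.41], [0.06, 2.06], [-2.6, 2.6]. Speed limits (rad/s): [2.22, 2.22, 2.79, 2.79, 3.14, 3.14, 3.14].

## Interface

Orientations are given as a unit quaternion [x, y, z, w].
In Python, from bench import r gives the robot as it stands. The module is installed in compiled form; this text tells all that it offers.
- The arm moves only by the tool play_rows, never from a script. Its argument "commands" is a list of rows, each a list of 7 numbers: the shift along the world's x, y, z in cm, then the turn, a rotation vector about the world's x, y, z in rad, then the finger opening in cm, from 0 to 8.7. A call has 1 to 20 rows; each row shifts and turns the commanded pose from where the row before left it; what a row does not reach is not made up. A row lasts 1/8 s, in which the tool goes at most 62.5 mm and 10.7 degrees, less where a joint would pass 70% of its speed; a pose out of reach is approached as far as the arm can. A call is refused whole if a number of a shift passes 6.25 or a number of a turn 0.188, either way. A call with a gripper value outside its range is refused whole. The fingers move at their own pace and stop on an object; "grip_force" is the grip in N (left out, the last holds). Time passes only in rows, so rows that do not move let the fingers close. It gives the time, the measured TCP pose, the force and the opening at its end, in the units of the state.
- r.read_state(): the state, without advancing time (a new reading comes with each control period).
- r.camera(name): name is "side" or "top"; returns a dict with "img" (400x640x3 uint8, red, green, blue), "K" (3x3 intrinsics, pixels), "camera_from_world" (4x4, takes a point from world to camera coordinates). Camera axes: x right, y down, z forward; pixel columns grow to the right and rows downward; lengths in m; the calibration is good to about 2 mm. A picture is of the moment at which its call begins. There is no depth.
- r.close_job(): hands the job in, once; it reports no verdict.
The state is a dict: "time": time; "joint_positions": joint angles; "joint_vel": joint speeds; "joint_torque": joint torques, N m; "ee_pos": TCP position; "eef_rot": TCP orientation; "ft_force": force on the tool from outside, world axes, zero at the start; "torque": the same for the moment, N m; "width": finger opening in m.
Only numpy, scipy, OpenCV 4.12 (cv2) and the standard library are available. Lean on these libraries where they do the work, as an engineer would, in place of code of your own. Each camera call takes 0.05 s, during which the arm holds its last target. There are 200 camera calls.

## Working session

There is one attempt and no reset: what is moved stays moved. The work goes in short steps, Python scripts to look and compute and a tool call to move; the robot and the scene stay as the last step left them, time stands still between calls to the robot, and variables do not carry over. Pictures are saved under pics/ and viewed, about 8 in all and at most 12, crops included, and the job is handed in when it is done.

Besides the shell and the picture viewer there is one more tool, called as name([rows], argument=value, ...), one row to a line, values as JSON. play_rows: Moves the arm, as the interface text tells. Its arguments: {"type":"object","properties":{"commands":{"type":"array","items":{"type":"array","items":{"type":"number"}}},"grip_force":{"type":"number"}},"required":["commands"]}

```bash
mkdir -p pics
python3 - <<'E'
from bench import r
import cv2,numpy as np
s=r.read_state();print({k:np.round(v,3) for k,v in s.items()})
for n in("side","top"):
    c=r.camera(n);cv2.imwrite(f"pics/{n}0.png",c["img"][:,:,::-1]);print(n,c["K"],c["camera_from_world"].round(3))
E
```

```text
{'time': np.float64(0.0), 'joint_positions': array([ 1.223,  0.333, -0.065,  1.461,  0.022,  1.35 , -0.089]), 'joint_vel': array([-0.   ,  0.001, -0.001, -0.001, -0.001,  0.   ,  0.   ]), 'joint_torque': array([-0.0000e+00, -6.2327e+01,  2.5000e-02, -3.8991e+01, -6.1000e-02,
        4.0000e-02,  0.0000e+00]), 'ee_pos': array([ 0.199, -0.592,  0.222]), 'eef_rot': array([ 0.812, -0.583, -0.001, -0.   ]), 'ft_force': array([ 0.457, -0.514,  0.4  ]), 'torque': array([0.044, 0.004, 0.025]), 'width': np.float64(0.087)}
side [[471.51042706   0.         321.12260694]
 [  0.         471.51042706 198.04945743]
 [  0.           0.           1.        ]] [[ 0.928  0.372  0.009 -0.451]
 [ 0.175 -0.416 -0.892 -0.07 ]
 [-0.328  0.83  -0.452  1.754]
 [ 0.     0.     0.     1.   ]]
top [[485.05465322   0.         325.76763506]
 [  0.         485.05465322 199.86166883]
 [  0.           0.           1.        ]] [[-0.028 -1.    -0.011 -0.109]
 [-0.984  0.029 -0.177  0.57 ]
 [ 0.177  0.006 -0.984  1.484]
 [ 0.     0.     0.     1.   ]]
```

View pics/side0.png

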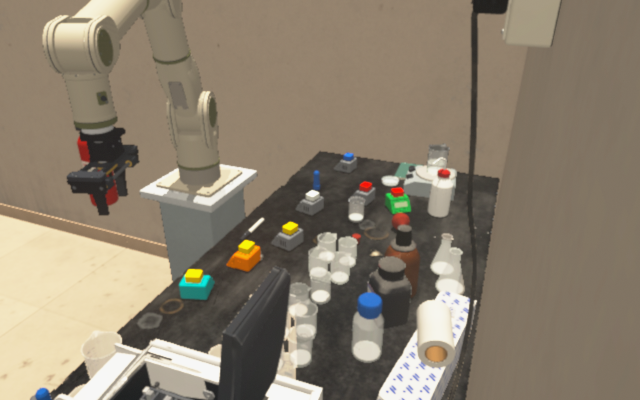

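View pics/top0.png

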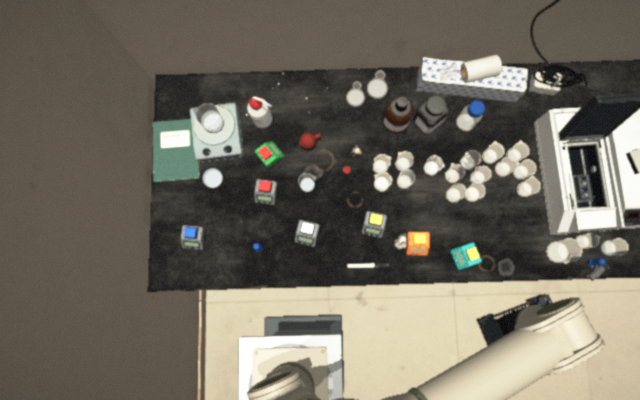

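The top view shows the blue timer at (191,233), red (264,186), white (308,228) and yellow (375,219). In the side view they are at (347,157), (366,187), (312,198) and (290,229). The look-alikes are green, orange and turquoise.

```bash
cat > h.py <<'E'
from bench import r
import cv2,numpy as np
AP={'top':dict(red=(264,186),yellow=(375,219),blue=(191,233),white=(308,228)),
    'side':dict(red=(366,187),yellow=(290,229),blue=(347,157),white=(312,198))}
def mask(img,n):
    h,s,v=[a.astype(int) for a in cv2.split(cv2.cvtColor(img,cv2.COLOR_RGB2HSV))]
    m={'red':((h<8)|(h>172))&(s>140),'yellow':(h>20)&(h<35)&(s>140),'blue':(h>100)&(h<125)&(s>140),'white':(s<40)&(v>185)}[n]
    return (m&(v>70)).astype(np.uint8)
def blob(img,n,p):
    k,l,st,c=cv2.connectedComponentsWithStats(mask(img,n))
    d=[np.hypot(*(c[i]-p))+(99 if st[i,4]<12 else 0) for i in range(1,k)]
    i=1+int(np.argmin(d)); return l==i,st[i],c[i]
def ray(c,p):
    T=c["camera_from_world"];R=T[:3,:3];o=-R.T@T[:3,3]
    d=R.T@np.linalg.inv(c["K"])@[p[0],p[1],1];return o,d/np.linalg.norm(d)
def plane(c,p,z):
    o,d=ray(c,p);return o+d*(z-o[2])/d[2]
def tri(a,p,b,q):
    o1,d1=ray(a,p);o2,d2=ray(b,q)
    t=np.linalg.lstsq(np.c_[d1,-d2],o2-o1,rcond=None)[0]
    x,y=o1+t[0]*d1,o2+t[1]*d2;return (x+y)/2,np.linalg.norm(x-y)
E
python3 - <<'E'
from h import *
C={n:r.camera(n) for n in AP}
tiles=[]
for n in AP['top']:
    P={}
    row=[]
    for v in AP:
        m,st,c=blob(C[v]['img'],n,AP[v][n]);P[v]=c
        x,y=AP[v][n];im=C[v]['img'][y-22:y+22,x-25:x+25,::-1]
        row.append(cv2.resize(im,None,fx=6,fy=6,interpolation=cv2.INTER_NEAREST)[:,:])
        V=C[v]['img'][m].max(1);print(n,v,st,c.round(1),np.percentile(V,[5,50,95]),plane(C[v],c,.065).round(4))
    X,e=tri(C['top'],P['top'],C['side'],P['side']);print('  tri',X.round(4),e.round(4))
    tiles.append(np.hstack(row))
g=np.vstack([np.hstack(tiles[:2]),np.hstack(tiles[2:])])
cv2.imwrite('pics/crop.png',cv2.resize(g,(800,352),interpolation=cv2.INTER_AREA))
E
```

```text
red top [259 181  12  11 108] [264.6 186. ] [174.55 253.   254.  ] [0.6145 0.0661 0.065 ]
red side [359 181  13  11 108] [365.  185.7] [123.75 189.   247.  ] [0.6211 0.0509 0.065 ]
  tri [0.6164 0.0673 0.057 ] 0.0003
yellow top [413 233  14  11  41] [419.7 238. ] [245. 251. 254.] [ 0.4364 -0.4113  0.065 ]
yellow side [282 221  16  14 173] [289.5 227.4] [131.6 204.  247. ] [ 0.5068 -0.2922  0.065 ]
  tri [ 0.4846 -0.3786  0.1046] 0.1155
blue top [185 228  12  10 108] [190.4 232.2] [145.05 238.   244.  ] [0.4749 0.2976 0.065 ]
blue side [344 153   9   7  51] [348.  156.1] [123.5 181.  241. ] [0.4836 0.2785 0.065 ]
  tri [0.4762 0.3003 0.0558] 0.0005
white top [300 222  14  12 135] [306.6 227.5] [196.4 254.  255. ] [ 0.479  -0.0635  0.065 ]
white side [306 190  13   8  68] [312.  193.5] [194.4 246.5 247. ] [ 0.4817 -0.0708  0.065 ]
  tri [ 0.4791 -0.0635  0.0612] 0.0008
```

View pics/crop.png

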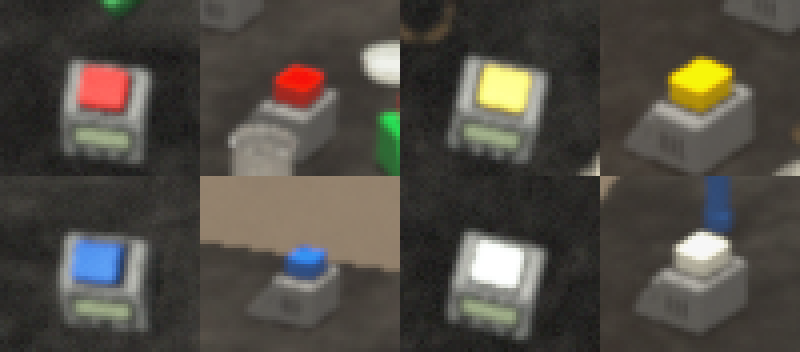

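The crops show every key clear and unblocked, and its sides are visible below the top face. Next I'll restrict each mask to the bright top face and allow a paler yellow.

```bash
sed -i "s/(h>20)&(h<35)&(s>140)/(h>20)\&(h<35)\&(s>90)/" h.py
cat >> h.py <<'E'
def face(img,n,p):
    m,st,c=blob(img,n,p);V=img.max(2).astype(float)
    f=m&(V>.86*np.percentile(V[m],92))
    ys,xs=np.nonzero(f);return np.array([xs.mean(),ys.mean()]),f
E
python3 - <<'E'
from h import *
C={n:r.camera(n) for n in AP}
for n in AP['top']:
    P={};F={}
    for v in AP: P[v],F[v]=face(C[v]['img'],n,AP[v][n])
    X,e=tri(C['top'],P['top'],C['side'],P['side'])
    q=np.argwhere(F['top'])[:,::-1];W=np.array([plane(C['top'],p,.065)[:2] for p in q]).astype(np.float32)
    box=cv2.minAreaRect(W)
    print(n,P['top'].round(1),F['top'].sum(),P['side'].round(1),F['side'].sum(),'tri',X.round(4),e.round(4),'top@65',plane(C['top'],P['top'],.065).round(4),'side@65',plane(C['side'],P['side'],.065).round(4),np.round(box[1],3),round(box[2]))
E
```

```text
red [264.4 185.5] 95 [365.5 184.3] 47 tri [0.6172 0.0676 0.062 ] 0.0013 top@65 [0.616  0.0669 0.065 ] side@65 [0.6195 0.0619 0.065 ] [0.033 0.028] 78
yellow [375.7 218.7] 113 [289.7 225.7] 83 tri [ 0.5008 -0.2787  0.062 ] 0.0005 top@65 [ 0.5001 -0.2786  0.065 ] side@65 [ 0.5032 -0.2832  0.065 ] [0.037 0.031] 74
blue [189.6 231.9] 84 [348.3 154.5] 22 tri [0.4766 0.3013 0.062 ] 0.0007 top@65 [0.4759 0.3002 0.065 ] side@65 [0.4793 0.2943 0.065 ] [0.029 0.025] 88
white [306.8 227.7] 117 [312.2 193.2] 59 tri [ 0.4791 -0.0639  0.0623] 0.0005 top@65 [ 0.4785 -0.0641  0.065 ] side@65 [ 0.4813 -0.0687  0.065 ] [0.036 0.03 ] 74
```

The two views agree: the heights are 62 mm against 65 mm expected, and the key sizes fit. I'll move towards red at height, closing the fingers on the way.

play_rows([
  [2.5,3.4,0,0,0,0,0],
  [2.5,3.4,0,0,0,0,0],
  [2.5,3.4,0,0,0,0,0],
  [2.5,3.4,0,0,0,0,0],
  [2.5,3.4,0,0,0,0,0],
  [2.5,3.4,0,0,0,0,0],
  [2.5,3.4,0,0,0,0,0],
  [2.5,3.4,0,0,0,0,0],
  [2.5,3.4,0,0,0,0,0],
  [2.5,3.4,0,0,0,0,0],
  [1.7,3.2,0,0,0,0,0],
  [1.7,3.2,0,0,0,0,0],
  [1.7,3.2,0,0,0,0,0],
  [1.7,3.2,0,0,0,0,0],
  [1.7,3.2,0,0,0,0,0],
  [1.7,3.2,0,0,0,0,0],
  [1.7,3.2,0,0,0,0,0],
  [1.7,3.2,0,0,0,0,0],
  [1.6,3.2,0,0,0,0,0],
  [1.5,3.1,0,0,0,0,0],
])

```text
time: 2.8
ee_pos: [0.6169, 0.0676, 0.2225]
eef_rot: [0.812, -0.584, 0.0, 0.0]
ft_force: [0.5, 0.2, -0.6]
width: 0.0002
```

play_rows([
  [-0.1,0,-3,0,0,0,0],
  [0,0,-3,0,0,0,0],
  [0,0,-3,0,0,0,0],
  [0,0,-3,0,0,0,0],
  [0,0,-1.7,0,0,0,0],
  [0,0,0,0,0,0,0],
  [0,0,0,0,0,0,0],
])

```text
time: 3.68
ee_pos: [0.6162, 0.0669, 0.0868]
eef_rot: [0.812, -0.583, 0.001, -0.001]
ft_force: [0.5, -0.2, 1.1]
width: 0.0008
```

Run:
```python
from h import *
o=[]
for v,(x,y) in dict(side=(366,180),top=(264,186)).items():
    c=r.camera(v);o.append(cv2.resize(c['img'][y-35:y+35,x-40:x+40,::-1],None,fx=5,fy=5,interpolation=cv2.INTER_CUBIC))
    T=c['camera_from_world'];p=T[:3,:3]@r.read_state()['ee_pos']+T[:3,3];u=c['K']@p;print(v,u[:2]/u[2])
cv2.imwrite('pics/red1.png',np.hstack(o))
```

```text
side [365.37020872 177.60824027]
top [263.46312043 183.98414017]
```

View pics/red1.png

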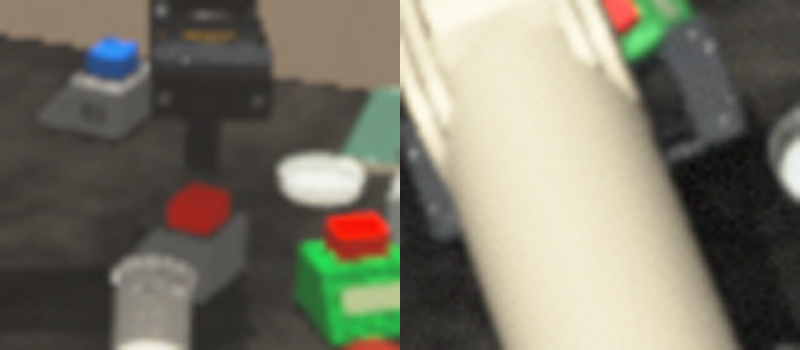

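The side crop shows the closed fingertips right over the red key, with a clear gap. I'll press slowly.

play_rows([
  [0,0,-0.8,0,0,0,0],
  [0,0,-0.6,0,0,0,0],
  [0,0,-0.5,0,0,0,0],
  [0,0,-0.3,0,0,0,0],
  [0,0,-0.2,0,0,0,0],
  [0,0,-0.2,0,0,0,0],
  [0,0,-0.2,0,0,0,0],
  [0,0,0,0,0,0,0],
  [0,0,0,0,0,0,0],
])

```text
time: 4.9
ee_pos: [0.6155, 0.0667, 0.0576]
eef_rot: [0.812, -0.583, 0.0, -0.0]
ft_force: [-0.8, -0.3, 0.7]
width: 0.0004
```

play_rows([
  [0,0,-0.1,0,0,0,0],
  [0,0,-0.1,0,0,0,0],
  [0,0,-0.1,0,0,0,0],
  [0,0,0,0,0,0,0],
  [0,0,0,0,0,0,0],
])

```text
time: 5.52
ee_pos: [0.6156, 0.0667, 0.0549]
eef_rot: [0.812, -0.583, 0.0, -0.0]
ft_force: [-2.3, -0.9, 5.2]
width: 0.0007
```

play_rows([
  [0,0,0.5,0,0,0,0],
  [0,0,1.5,0,0,0,0],
  [0,0,3,0,0,0,0],
  [0,0,5,0,0,0,0],
  [-1.2,-3.5,0,0,0,0,0],
  [-1.2,-3.5,0,0,0,0,0],
  [-1.2,-3.5,0,0,0,0,0],
  [-1.2,-3.5,0,0,0,0,0],
  [-1.2,-3.5,0,0,0,0,0],
  [-1.2,-3.5,0,0,0,0,0],
  [-1.2,-3.5,0,0,0,0,0],
  [-1.2,-3.5,0,0,0,0,0],
  [-1.2,-3.5,0,0,0,0,0],
  [-0.8,-3,0,0,0,0,0],
  [0,0,0,0,0,0,0],
  [0,0,0,0,0,0,0],
])

```text
time: 7.52
ee_pos: [0.4999, -0.2775, 0.1551]
eef_rot: [0.812, -0.583, 0.0, -0.0]
ft_force: [0.4, -0.3, 0.2]
width: 0.0006
```

Run:
```python
from h import *
o=[]
for v in('side','top'):
    c=r.camera(v);cv2.imwrite(f'pics/y_{v}.png',c['img'][:,:,::-1])
    for n in('red','yellow','white'):
        p,f=face(c['img'],n,AP[v][n]);print(v,n,p.round(1),f.sum(),plane(c,p,.057 if n=='red' else .065).round(4))
    o.append(c['img'][140:300,200:440,::-1])
cv2.imwrite('pics/y1.png',cv2.resize(np.vstack(o),None,fx=1.8,fy=1.8))
```

```text
side red [365.4 186.4] 47 [0.6192 0.0625 0.057 ]
side yellow [289.6 228.1] 118 [ 0.5087 -0.2957  0.065 ]
side white [312.2 193.2] 59 [ 0.4813 -0.0687  0.065 ]
top red [264.6 185.9] 99 [0.6166 0.0674 0.057 ]
top yellow [419.4 237.9] 150 [ 0.4366 -0.4101  0.065 ]
top white [306.9 227.7] 119 [ 0.4785 -0.0643  0.065 ]
```

View pics/y1.png

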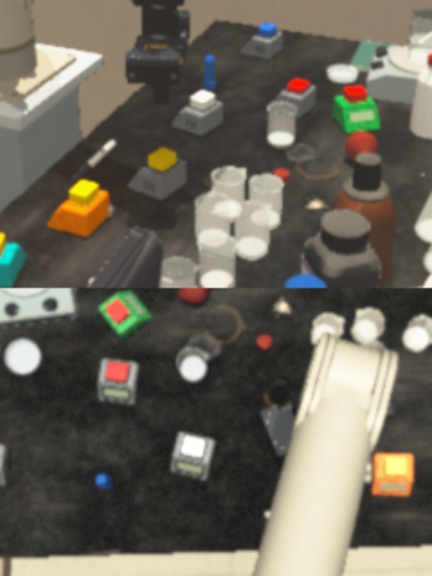

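The red key has dropped about 2.1 px in the side view, which matches its 8 mm travel, and the timer has not shifted. The fingers are over yellow, so I'll press it.

play_rows([
  [0,-0.1,-3,0,0,0,0],
  [0,0,-2.5,0,0,0,0],
  [0,0,-1.5,0,0,0,0],
  [0,0,-0.8,0,0,0,0],
  [0,0,-0.6,0,0,0,0],
  [0,0,-0.4,0,0,0,0],
  [0,0,-0.2,0,0,0,0],
  [0,0,-0.2,0,0,0,0],
  [0,0,-0.2,0,0,0,0],
  [0,0,-0.2,0,0,0,0],
  [0,0,-0.2,0,0,0,0],
  [0,0,-0.1,0,0,0,0],
  [0,0,-0.1,0,0,0,0],
  [0,0,0,0,0,0,0],
  [0,0,0,0,0,0,0],
])

```text
time: 9.5
ee_pos: [0.4997, -0.2794, 0.0549]
eef_rot: [0.812, -0.583, 0.0, -0.0]
ft_force: [0.2, -0.8, 4.7]
width: 0.0003
```

play_rows([
  [0,0,0.5,0,0,0,0],
  [0,0,1.5,0,0,0,0],
  [0,0,3,0,0,0,0],
  [0,0,5,0,0,0,0],
  [-0.2,4,0,0,0,0,0],
  [-0.2,4,0,0,0,0,0],
  [-0.2,4,0,0,0,0,0],
  [-0.2,4,0,0,0,0,0],
  [-0.2,4,0,0,0,0,0],
  [-0.2,4,0,0,0,0,0],
  [-0.2,4,0,0,0,0,0],
  [-0.2,4,0,0,0,0,0],
  [-0.2,4,0,0,0,0,0],
  [-0.2,4,0,0,0,0,0],
  [-0.2,4,0,0,0,0,0],
  [-0.2,4,0,0,0,0,0],
  [0,4,0,0,0,0,0],
  [0,4,0,0,0,0,0],
  [0,2,0,0,0,0,0],
  [0,0,0,0,0,0,0],
])

```text
time: 12.0
ee_pos: [0.4748, 0.3022, 0.1551]
eef_rot: [0.813, -0.582, -0.0, -0.0]
ft_force: [-0.4, -0.1, -1.2]
width: -0.0
```

Run:
```python
from h import *
print(r.read_state()['ee_pos'])
o=[]
for v in('side','top'):
    c=r.camera(v)
    for n in AP['top']:
        p,f=face(c['img'],n,AP[v][n]);print(v,n,p.round(1),f.sum(),plane(c,p,.057 if n in('red','yellow') else .065).round(4))
    o.append(c['img'][110:270,(240 if v=='side' else 160):(400 if v=='side' else 400),::-1])
cv2.imwrite('pics/b1.png',cv2.resize(np.hstack(o),None,fx=1.9,fy=1.9))
```

```text
[0.47475892 0.30215157 0.15509628]
side red [365.3 186.5] 48 [0.6192 0.062  0.057 ]
side yellow [289.7 228.1] 86 [ 0.5029 -0.2829  0.057 ]
side blue [347.9 156.7] 43 [0.4854 0.2724 0.065 ]
side white [312.2 193.2] 59 [ 0.4813 -0.0687  0.065 ]
top red [264.6 185.9] 99 [0.6166 0.0674 0.057 ]
top yellow [375.4 219. ] 113 [ 0.5005 -0.2784  0.057 ]
top blue [192.3 233.1] 31 [0.4721 0.2917 0.065 ]
top white [306.9 227.7] 118 [ 0.4784 -0.0642  0.065 ]
```

View pics/b1.png

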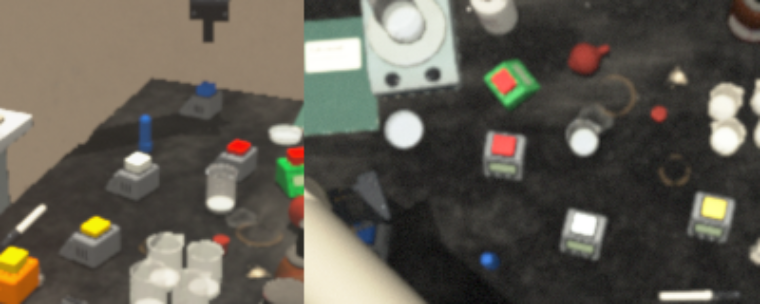

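Yellow is down (about 2.4 px lower in the side view) with its x and y unchanged. The fingers are over blue and its surroundings are clear, so I'll press it.

play_rows([
  [0.1,-0.1,-3,0,0,0,0],
  [0,0,-2.5,0,0,0,0],
  [0,0,-1.5,0,0,0,0],
  [0,0,-0.8,0,0,0,0],
  [0,0,-0.6,0,0,0,0],
  [0,0,-0.4,0,0,0,0],
  [0,0,-0.2,0,0,0,0],
  [0,0,-0.2,0,0,0,0],
  [0,0,-0.2,0,0,0,0],
  [0,0,-0.2,0,0,0,0],
  [0,0,-0.2,0,0,0,0],
  [0,0,-0.1,0,0,0,0],
  [0,0,-0.1,0,0,0,0],
  [0,0,0,0,0,0,0],
  [0,0,0,0,0,0,0],
])

```text
time: 13.98
ee_pos: [0.4766, 0.2997, 0.0548]
eef_rot: [0.812, -0.583, 0.0, -0.0]
ft_force: [-0.3, -0.8, 5.5]
width: 0.0006
```

play_rows([
  [0,0,0.5,0,0,0,0],
  [0,0,1.5,0,0,0,0],
  [0,0,3,0,0,0,0],
  [0,0,5,0,0,0,0],
  [0,0,5,0,0,0,0],
  [0,-4,0,0,0,0,0],
  [0,-4,0,0,0,0,0],
  [0,-4,0,0,0,0,0],
  [0,-4,0,0,0,0,0],
  [0,-4,0,0,0,0,0],
  [0,0,0,0,0,0,0],
  [0,0,0,0,0,0,0],
])

```text
time: 15.48
ee_pos: [0.4764, 0.1005, 0.2052]
eef_rot: [0.812, -0.583, 0.0, -0.0]
ft_force: [0.0, 0.9, 0.0]
width: 0.0005
```

Run:
```python
from h import *
o=[]
for v in('side','top'):
    c=r.camera(v)
    for n in AP['top']:
        p,f=face(c['img'],n,AP[v][n]);print(v,n,p.round(1),f.sum(),plane(c,p,.065 if n=='white' else .057).round(4))
    o.append(c['img'][110:270,(240 if v=='side' else 160):(400 if v=='side' else 400),::-1])
cv2.imwrite('pics/e1.png',cv2.resize(np.hstack(o),None,fx=1.9,fy=1.9))
```

```text
side red [365.3 186.5] 48 [0.6192 0.062  0.057 ]
side yellow [289.7 228. ] 84 [ 0.5028 -0.2828  0.057 ]
side blue [348.2 156.4] 22 [0.4791 0.2951 0.057 ]
side white [312.2 193.2] 59 [ 0.4813 -0.0687  0.065 ]
top red [264.6 185.9] 100 [0.6164 0.0673 0.057 ]
top yellow [375.4 219. ] 113 [ 0.5005 -0.2784  0.057 ]
top blue [190.  232.2] 82 [0.4758 0.3014 0.057 ]
top white [306.8 227.7] 117 [ 0.4785 -0.0641  0.065 ]
```

View pics/e1.png

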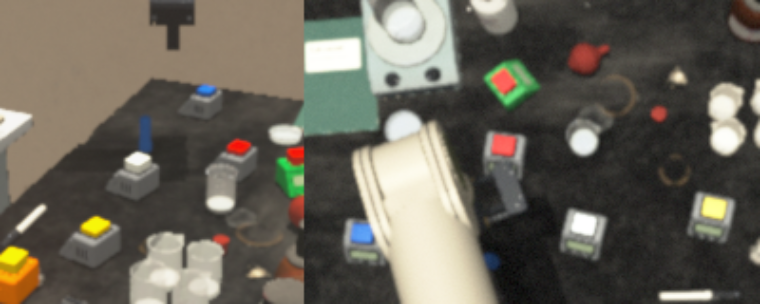

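The red, yellow and blue keys are all down, white is unchanged, every timer is in its place, and the gripper is 20 cm up and clear of everything.

```bash
python3 -c "
from bench import r
print(r.close_job())"
```

```text
the job is handed in; nothing more can be done
None
```

I pressed the red, yellow and blue start keys fully down, in that order, and handed the job in at about 15.6 s on the robot clock. I used closed fingertips, with about 5 N on each key at the bottom.

- **Keys down:** In the last pictures each of the three keys sits about 2 px lower in the side view, which matches its 8 mm travel.
- **Nothing shifted:** Each timer's x and y stayed within about 1–2 mm of the first measurement. The white key was unchanged, and the things standing among the timers looked undisturbed.
- **Arm clear:** It finished touching nothing, with the fingertips about 20 cm above the bench.
- **Disagreement:** Height measured from the two views read about 3 mm low (62 mm against 65 mm). I treated that as calibration and masking error, and the contact forces fit the stated heights. No check failed.

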